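# Find the loaded centrifuge bucket

## Robot

A 6-joint arm with a two-finger parallel gripper is mounted at the origin on a cart in front of the work surface, level with it; the furniture and walls round the work are solid. World frame = base frame: x ahead of the robot, y to its left, z up, the work surface at z = 0. Lengths are in m, angles in rad, forces in N, time in s.
With the tool pointing down it reaches from about 0.425 to 0.95 m from the base axis. Payload 3.5 kg.
Tool frame: the origin (TCP) lies between the finger pads; the fingertips stand 14 mm ahead of it and the grasp point (between the pads) lies 5 mm behind it; z points along the fingers, y is the direction in which the jaws open and shut (so a half turn about z gives the same grasp; the last joint's range is limited). The gripper opens to 85 mm and grips with 20 to 120 N. Pads are 22 mm wide; open, the fingers measure 114 mm over their backs; the gripper's body (76 mm by 85 mm) begins 54 mm behind the grasp point. The pads swing forward as they close: fully open they stand 13 mm farther back than shut.
Start: joints at [-1.291, 0.286, 1.577, -0, 1.279, -0.15], TCP at [0.281, -0.614, 0.245] pointing down, gripper open.
Joint ranges: [-2.77, 2.77], [-0.9, 2.22], [0.21, 2.48], [-1.53, 4.67], [0.24, 2.81], [-2.84, 2.84]. Speed limits (rad/s): [2.79, 2.79, 3.14, 3.14, 3.14, 3.14].

## Interface

Orientations are given as a unit quaternion [x, y, z, w].
In Python, from plant import ctrl gives the robot as it stands. The module is installed in compiled form; this text tells all that it offers.
- The arm moves only by the tool servo_tool, never from a script. Its argument "increments" is text: rows parted by semicolons, each of 7 numbers parted by spaces: the turn, a rotation vector about the tool's x, y, z in rad, then the shift along the tool's x, y, z in cm, then the finger opening in cm, from 0 to 8.54. In form: ax ay az dx dy dz claw; .... A call has 1 to 10 rows; each row is the pose to reach, as a shift and turn from the pose commanded when the call began, along the tool's axes at that moment; what a row does not reach only later rows make up. A row lasts 1/12 s, in which the tool goes at most 41.7 mm and 7.16 degrees, less where a joint would pass 70% of its speed; a pose out of reach is approached as far as the arm can. A call with a gripper value outside its range is refused whole. The fingers move at their own pace and stop on an object; "grip_force" is the grip in N (left out, the last holds). Time passes only in rows, so rows that repeat a pose let the fingers close. It gives the time, the measured TCP pose, the force and the opening at its end, in the units of the state.
- ctrl.get_state(): the state, without advancing time (a new reading comes with each control period).
- ctrl.read_camera(name): name is "scene" or "top" or "wrist"; returns (picture, depth): 420x560x3 uint8, red, green, blue; 420x560 float32, m along the optical axis (not along the pixel's ray), 0 where there is no reading.
- ctrl.camera_info(name): a dict with "camera_matrix" (3x3 intrinsics, pixels), "world_to_cam" (4x4, takes a point from world to camera coordinates). Camera axes: x right, y down, z forward; pixel columns grow to the right and rows downward; lengths in m; the calibration is good to about 2 mm. The wrist camera is an equidistant fisheye: a pixel r from the principal point sees the ray r / f radians off the axis. A picture is of the moment at which its call begins: read the wrist's pose just before it. camera_info takes no time and is no camera call; for the wrist camera it gives the pose at the moment of the call.
- ctrl.sign_off(): hands the job in, once; it reports no verdict.
The state is a dict: "time": time; "qpos": joint angles; "dq": joint speeds; "joint_efforts": joint torques, N m; "eef_pos": TCP position; "tcp_rot": TCP orientation; "contact_force": force on the tool from outside, world axes, zero at the start; "wrist_torque": the same for the moment, N m; "opening": opening from 0.0 (shut) to 1.0 (fully open).
Only numpy, scipy, OpenCV 4.12 (cv2) and the standard library are available. Lean on these libraries where they do the work, as an engineer would, in place of code of your own. Each camera call takes 0.05 s, during which the arm holds its last target.

## Task

One of the two closed centrifuge buckets hanging in the rotor is loaded, and only its weight tells which. Lift the left bucket straight up off its pins to feel its weight and hang it back, let go, then lift the right one; decide which is heavier. Finish with the heavier one in the gripper: hold it still and upright over the middle of the spill tray, about 10 cm above it, so that a colleague can take it from below, with the lighter one hanging on its pins in the rotor; do not disturb the other things on the bench.

Things in the scene. Friction and masses are not known exactly. Their poses are not given: they have to be found in the camera images.
- rotor: two-place swing-out centrifuge rotor on a round bench stand, fixed: H-shaped aluminium yoke, 108 mm wide (x), 220 mm long (y), top 135 mm above the bench, hub nut to 150 mm. Origin on the bench under its spindle, z up, y through both bucket places; turned up to 0.4 rad. A bucket hangs between the side plates on two 8 mm pins pointing inward along x, with 4 mm play either way along x
- rotor_left (a point): left bucket place (rotor y = +90 mm), the point midway between its two pins, 120 mm above the bench
- rotor_right (a point): right bucket place (rotor y = -90 mm), the point midway between its two pins, 120 mm above the bench
- bucket_1: closed aluminium centrifuge bucket, 54 mm across (cap 63 mm), 107 mm tall to the top of its ribbed grey screw cap; both buckets look alike. Origin at the centre of its underside, z up along its axis, x along its two lugs. One bucket, 1 or 2, is empty (about 0.3 kg), the other is loaded and 0.2 to 0.35 kg heavier
- bucket_2: closed aluminium centrifuge bucket, 54 mm across (cap 63 mm), 107 mm tall to the top of its ribbed grey screw cap; both buckets look alike. Origin at the centre of its underside, z up along its axis, x along its two lugs. One bucket, 1 or 2, is empty (about 0.3 kg), the other is loaded and 0.2 to 0.35 kg heavier
- bucket_1_grip (a point): centre of this bucket's wing grip, 129 mm above its underside: an upright grey plastic bar on the cap, 44 mm long (bucket x), 12 mm thick (bucket y), 44 mm tall, its foot on the cap 22 mm below this point; close the fingers along the bucket's y
- bucket_2_grip (a point): centre of this bucket's wing grip, 129 mm above its underside: an upright grey plastic bar on the cap, 44 mm long (bucket x), 12 mm thick (bucket y), 44 mm tall, its foot on the cap 22 mm below this point; close the fingers along the bucket's y
- bucket_1_seat (a point): point on this bucket's axis, 85 mm above its underside, level with the slots of its lugs (at its +x and -x sides, out to 40 mm; slots 12 mm wide across y, open below with a flared mouth). It lies on the place's point when the bucket hangs home; lifted 30 mm the slots are clear of the pins
- bucket_2_seat (a point): point on this bucket's axis, 85 mm above its underside, level with the slots of its lugs (at its +x and -x sides, out to 40 mm; slots 12 mm wide across y, open below with a flared mouth). It lies on the place's point when the bucket hangs home; lifted 30 mm the slots are clear of the pins
- bucket_1_base (a point): centre of this bucket's underside
- bucket_2_base (a point): centre of this bucket's underside
- tray: shallow steel spill tray, 160 mm (x) by 200 mm (y), walls 28 mm high and 3 mm thick with a rolled rim, fixed; origin at the centre of its underside, z up
- tray_mid (a point): centre of the tray's inner floor, 9 mm above the bench
- reagent_bottle: bystander: brown reagent bottle with a blue cap, 47 mm across, 100 mm tall, origin at its underside
- vial: bystander: small dark vial with a white cap, 33 mm across, 73 mm tall, origin at its underside
- bench_timer: bystander: white bench timer, 62 x 66 x 18 mm, origin at its underside
- forceps: bystander: steel forceps, 125 mm long, lying, origin at its underside
- marker: bystander: white marker pen with a blue cap, 128 mm long, lying, origin at its underside
Things that resemble listed ones, but are neither listed nor needed, are in the scene too. Leave any yellow look-alike of the bucket_2 alone.

How it is judged:
On the way, in this order (a step that is already met when the one before it is completed fails the run):
1. the left bucket is lifted clear of its pins while the right one hangs (((horizontal distance between bucket_1_seat and rotor_left below 0.08 m and z of bucket_1_seat in the frame of rotor above 0.145 m and contact force between the fingers and bucket_1 above 1 N and contact force between bucket_1 and rotor below 0.1 N and (distance between bucket_2_seat and rotor_right below 0.008 m and angle between bucket_2's own z axis and vertical below 0.2 rad and contact force between bucket_2 and rotor above 1 N)) or (horizontal distance between bucket_2_seat and rotor_left below 0.08 m and z of bucket_2_seat in the frame of rotor above 0.145 m and contact force between the fingers and bucket_2 above 1 N and contact force between bucket_2 and rotor below 0.1 N and (distance between bucket_1_seat and rotor_right below 0.008 m and angle between bucket_1's own z axis and vertical below 0.2 rad and contact force between bucket_1 and rotor above 1 N)))), for 0.3 s.
2. both buckets hang on their pins again, let go ((distance between bucket_1_seat and rotor_left below 0.008 m or distance between bucket_1_seat and rotor_right below 0.008 m) and angle between each of bucket_1, bucket_2's own z axis and vertical below 0.2 rad and contact force between each of bucket_1, bucket_2 and rotor above 1 N and (distance between bucket_2_seat and rotor_left below 0.008 m or distance between bucket_2_seat and rotor_right below 0.008 m) and contact force between the fingers and bucket_1 below 0.2 N and contact force between the fingers and bucket_2 below 0.2 N), for 0.2 s.
3. the right bucket is lifted clear of its pins while the left one hangs (((horizontal distance between bucket_1_seat and rotor_right below 0.08 m and z of bucket_1_seat in the frame of rotor above 0.145 m and contact force between the fingers and bucket_1 above 1 N and contact force between bucket_1 and rotor below 0.1 N and (distance between bucket_2_seat and rotor_left below 0.008 m and angle between bucket_2's own z axis and vertical below 0.2 rad and contact force between bucket_2 and rotor above 1 N)) or (horizontal distance between bucket_2_seat and rotor_right below 0.08 m and z of bucket_2_seat in the frame of rotor above 0.145 m and contact force between the fingers and bucket_2 above 1 N and contact force between bucket_2 and rotor below 0.1 N and (distance between bucket_1_seat and rotor_left below 0.008 m and angle between bucket_1's own z axis and vertical below 0.2 rad and contact force between bucket_1 and rotor above 1 N)))), for 0.3 s.
At the end, for the whole second after the job is handed in: Heavier bucket in the fingers over the tray: within 45 mm (tray x) and 60 mm (y) of its centre, 50 to 160 mm above its floor, upright within 0.2 rad, still, touching neither tray nor rotor. Lighter bucket hanging within 8 mm of a rotor place, upright within 0.2 rad, not touched by the fingers (((x of bucket_1_base in the frame of tray between -0.045 and 0.045 m and y of bucket_1_base in the frame of tray between -0.06 and 0.06 m and z of bucket_1_base in the frame of tray_mid between 0.05 and 0.16 m and angle between bucket_1's own z axis and vertical below 0.2 rad and linear speed of bucket_1 below 0.02 m/s and contact force between the fingers and bucket_1 above 1 N and contact force between bucket_1 and tray below 0.1 N and contact force between bucket_1 and rotor below 0.1 N and contact force between the fingers and bucket_2 below 0.2 N and ((distance between bucket_2_seat and rotor_left below 0.008 m or distance between bucket_2_seat and rotor_right below 0.008 m) and angle between bucket_2's own z axis and vertical below 0.2 rad and contact force between bucket_2 and rotor above 1 N) and contact force between bucket_2 and rotor below 4.3 N) or (x of bucket_2_base in the frame of tray between -0.045 and 0.045 m and y of bucket_2_base in the frame of tray between -0.06 and 0.06 m and z of bucket_2_base in the frame of tray_mid between 0.05 and 0.16 m and angle between bucket_2's own z axis and vertical below 0.2 rad and linear speed of bucket_2 below 0.02 m/s and contact force between the fingers and bucket_2 above 1 N and contact force between bucket_2 and tray below 0.1 N and contact force between bucket_2 and rotor below 0.1 N and contact force between the fingers and bucket_1 below 0.2 N and ((distance between bucket_1_seat and rotor_left below 0.008 m or distance between bucket_1_seat and rotor_right below 0.008 m) and angle between bucket_1's own z axis and vertical below 0.2 rad and contact force between bucket_1 and rotor above 1 N) and contact force between bucket_1 and rotor below 4.3 N))); the arm keeps its last pose, push and grip.
It fails at once if a bucket is tipped over or dropped (tilted more than 0.7 rad) (angle between any of bucket_1, bucket_2's own z axis and vertical above 0.7 rad).
It fails at once if a bystander is moved more than 20 mm (distance of any of reagent_bottle, vial, bench_timer, forceps, marker from where it was at the start of the episode above 0.02 m).
It also fails if it takes over 64 s, if anything falls off the work surface, if the arm or the gripper's body presses on something with over 40 N, if the wrist force passes 120 N, or if a joint passes its speed limit or range.

## Working session

There is one attempt and no reset: what is moved stays moved. The work goes in short steps, Python scripts to look and compute and a tool call to move; the robot and the scene stay as the last step left them, time stands still between calls to the robot, and variables do not carry over. Pictures are saved under pics/ and viewed, and the job is handed in when it is done.

Besides the shell and the picture viewer there is one more tool, called after "Request:" in YAML: its name, and indented under it one key for each argument. servo_tool: Moves the arm, as the interface text tells. Its arguments: {"type":"object","properties":{"increments":{"type":"string"},"grip_force":{"type":"number"}},"required":["increments"]}

```bash
mkdir -p pics
python3 - <<'E'
from plant import ctrl
import cv2,numpy as np,pickle
s=ctrl.get_state();print({k:np.round(v,3) for k,v in s.items()})
for n in ["scene","top"]:
    im,d=ctrl.read_camera(n);i=ctrl.camera_info(n)
    pickle.dump((im,d,i),open(n+".pkl","wb"))
    cv2.imwrite(f"pics/{n}0.png",im[:,:,::-1]);print(n,np.round(i["camera_matrix"],1).tolist(),np.round(i["world_to_cam"],3).tolist())
E
```

```text
{'time': np.float64(0.0), 'qpos': array([-1.291,  0.287,  1.578, -0.   ,  1.279, -0.15 ]), 'dq': array([-0.001, -0.002,  0.001,  0.   , -0.   ,  0.001]), 'joint_efforts': array([-0.0000e+00, -4.0598e+01, -2.9263e+01, -0.0000e+00,  6.0000e-03,
        0.0000e+00]), 'eef_pos': array([ 0.281, -0.613,  0.244]), 'tcp_rot': array([ 0.977,  0.213, -0.   , -0.001]), 'contact_force': array([ 0.548, -0.243, -1.149]), 'wrist_torque': array([0.03 , 0.024, 0.013]), 'opening': np.float64(0.998)}
scene [[489.1, 0.0, 283.5], [0.0, 489.1, 204.3], [0.0, 0.0, 1.0]] [[-0.778, -0.628, -0.006, 0.444], [-0.257, 0.327, -0.909, 0.259], [0.573, -0.706, -0.416, 1.16], [0.0, 0.0, 0.0, 1.0]]
top [[418.8, 0.0, 283.2], [0.0, 418.8, 214.3], [0.0, 0.0, 1.0]] [[-0.021, -0.999, -0.024, 0.026], [-0.99, 0.024, -0.139, 0.562], [0.14, 0.021, -0.99, 1.335], [0.0, 0.0, 0.0, 1.0]]
```

View pics/scene0.png

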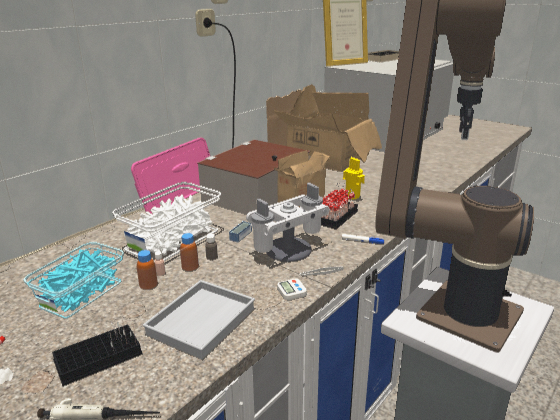

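View pics/top0.png

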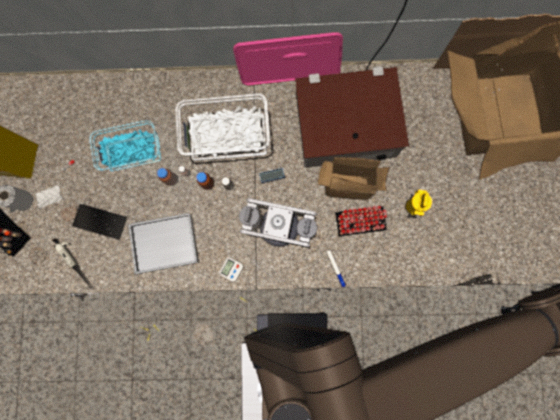

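The scene view shows the rotor around (290,228) and the tray at (200,318). The top view shows the rotor hub at (278,222), bucket grips near (250,215) and (306,227), the tray at (164,243), and a yellow look-alike at (421,203) that I will leave alone. Next I'll enlarge and measure.

```bash
cat > h.py <<'E'
import numpy as np,pickle,cv2
def load(n): return pickle.load(open(n+".pkl","rb"))
def pts(d,i):
    K=i["camera_matrix"];v,u=np.mgrid[:d.shape[0],:d.shape[1]]
    c=np.stack([(u-K[0,2])/K[0,0]*d,(v-K[1,2])/K[1,1]*d,d],-1)
    T=np.linalg.inv(i["world_to_cam"]);return c@T[:3,:3].T+T[:3,3]
def ray(i,u,v,z):
    K=i["camera_matrix"];T=np.linalg.inv(i["world_to_cam"])
    r=T[:3,:3]@np.array([(u-K[0,2])/K[0,0],(v-K[1,2])/K[1,1],1]);o=T[:3,3]
    return o+r*(z-o[2])/r[2]
E
python3 - <<'E'
from h import *
im,d,i=load("top")
c=im[185:265,225:335,::-1];a=cv2.resize(c,None,fx=7,fy=7,interpolation=cv2.INTER_CUBIC);cv2.imwrite("pics/rot.png",a)
im2,d2,i2=load("scene")
cv2.imwrite("pics/rots.png",cv2.resize(im2[170:270,230:350,::-1],None,fx=6,fy=6,interpolation=cv2.INTER_CUBIC))
P=pts(d,i)
m=(P[...,2]>.165)&(P[...,2]<.2); m[:, :225]=0;m[:,335:]=0;m[:185]=0;m[265:]=0
n,l,st,ce=cv2.connectedComponentsWithStats(m.astype(np.uint8))
for k in range(1,n):
    if st[k,4]>5:
        q=P[l==k];r=cv2.minAreaRect(q[:,:2].astype(np.float32)*1000);print(ce[k],st[k,4],q.mean(0).round(4),q[:,2].max(),r)
P2=pts(d2,i2)
m=(P2[...,2]>.16)&(P2[...,2]<.2); m[:, :230]=0;m[:,350:]=0;m[:170]=0;m[270:]=0
n,l,st,ce=cv2.connectedComponentsWithStats(m.astype(np.uint8))
for k in range(1,n):
    if st[k,4]>5:
        q=P2[l==k];print('S',ce[k],st[k,4],q.mean(0).round(4),q.min(0).round(4),q.max(0).round(4))
# tray
m=(P[...,2]>.018)&(P[...,2]<.035); m[:, :120]=0;m[:,205:]=0;m[:205]=0;m[280:]=0
q=P[m][:,:2].astype(np.float32)*1000;print('tray',cv2.minAreaRect(q),m.sum())
# yoke top
m=(P[...,2]>.125)&(P[...,2]<.145); m[:, :225]=0;m[:,335:]=0;m[:185]=0;m[265:]=0
q=P[m][:,:2].astype(np.float32)*1000;print('yoke',cv2.minAreaRect(q),m.sum())
E
```

```text
[327.17647059 185.17647059] 17 [ 0.6293 -0.1227  0.1693] 0.1754617688446778 ((628.858642578125, -121.7688980102539), (3.7438526153564453, 41.87453842163086), 0.09179627895355225)
[247.53623188 214.        ] 69 [0.5461 0.1153 0.1831] 0.1896984521117806 ((546.9696044921875, 115.70528411865234), (12.264243125915527, 42.1123161315918), 74.60302734375)
[307.19672131 226.04918033] 61 [ 0.5061 -0.0588  0.1847] 0.1899723305346921 ((506.3314208984375, -58.905845642089844), (11.47701358795166, 42.491573333740234), 77.10579681396484)
S [293.40677966 172.30508475] 118 [ 0.6368 -0.1332  0.1686] [ 0.618  -0.1978  0.16  ] [ 0.6843 -0.0884  0.1819]
S [312.40366972 188.67889908] 109 [ 0.5045 -0.0522  0.1733] [ 0.4842 -0.0643  0.16  ] [ 0.5326 -0.0429  0.1858]
S [261.86238532 204.70642202] 109 [0.5447 0.1235 0.1742] [0.5245 0.1157 0.1603] [0.5715 0.1295 0.1861]
tray ((493.5966796875, 433.9503173828125), (201.86439514160156, 241.06529235839844), 9.103738784790039) 536
yoke ((530.4474487304688, -4.3218536376953125), (171.99525451660156, 303.6978454589844), 7.0722126960754395) 1675
```

View pics/rot.png

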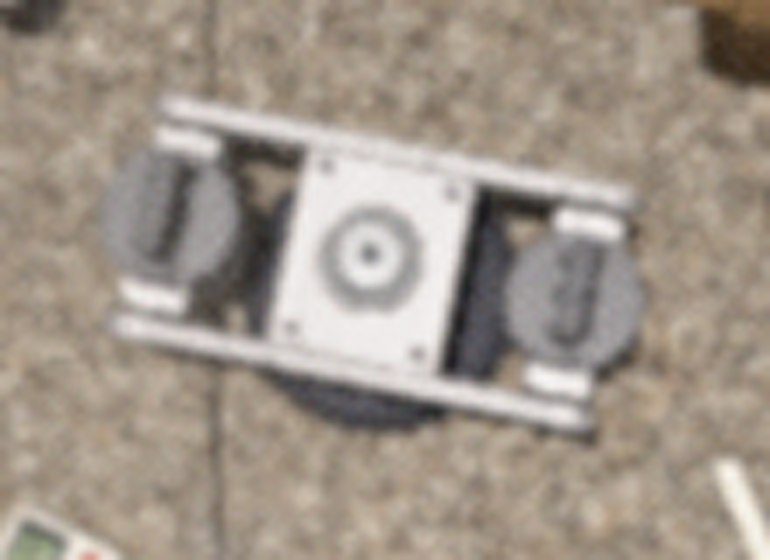

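View pics/rots.png

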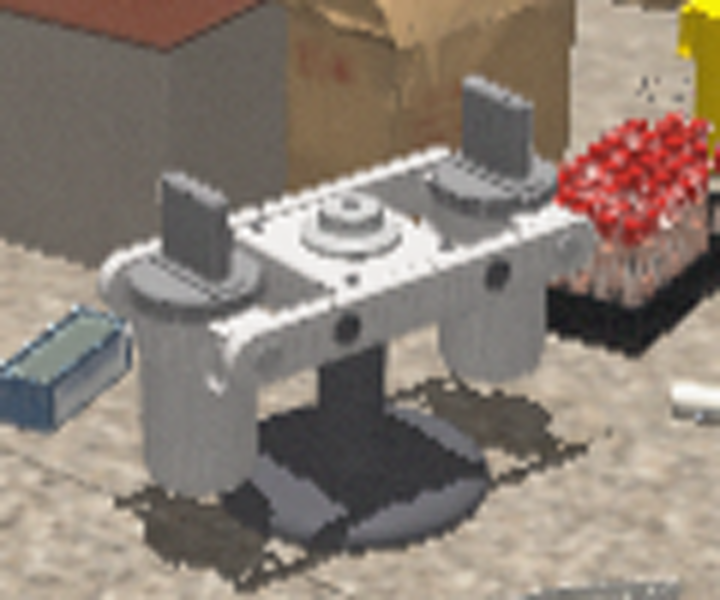

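Two candidates at the rotor: bucket grips at (247,214), y=+0.116 (left), and (307,226), y=-0.059 (right). Both are grey and in the rotor. The yellow figure at (421,203) is not in the rotor, so it is excluded. The enlarged crop confirms this. Next I'll measure the tray and build a move helper.

```bash
cat >> h.py <<'E'
from scipy.spatial.transform import Rotation as R
def rel(s,target,a=None):
    Rt=R.from_quat(s["tcp_rot"]);p=np.array(s["eef_pos"])
    sh=Rt.inv().apply(np.array(target)-p)*100
    rv=None
    if a is not None:
        M=np.array([[np.cos(a),np.sin(a),0],[np.sin(a),-np.cos(a),0],[0,0,-1]])
        rv=(Rt.inv()*R.from_matrix(M)).as_rotvec()
    x=Rt.as_matrix()[:,0];print('yaw',np.arctan2(x[1],x[0]).round(4),'shift cm',sh.round(2),'rot',None if rv is None else rv.round(4))
E
python3 - <<'E'
from h import *
im,d,i=load("top")
cv2.imwrite("pics/tray.png",cv2.resize(im[205:280,120:205,::-1],None,fx=8,fy=8,interpolation=cv2.INTER_CUBIC))
P=pts(d,i)
# floor plane & rim by depth
z=P[205:280,120:205,2];print(np.round(z[::8,::8]*1000))
im2,d2,i2=load("scene");P2=pts(d2,i2)
m=(P2[...,2]>.02)&(P2[...,2]<.035)&(P2[...,1]>.22)&(P2[...,1]<.46)&(P2[...,0]>.3)&(P2[...,0]<.55)
n,l,st,ce=cv2.connectedComponentsWithStats(m.astype(np.uint8))
k=1+st[1:,4].argmax();print('S',st[k],cv2.minAreaRect(P2[l==k][:,:2].astype(np.float32)*1000))
m=(P[...,2]>.018)&(P[...,2]<.035)&(P[...,1]>.18)&(P[...,1]<.46)&(P[...,0]>.3)&(P[...,0]<.55)
n,l,st,ce=cv2.connectedComponentsWithStats(m.astype(np.uint8))
k=1+st[1:,4].argmax();print('T',st[k],cv2.minAreaRect(P[l==k][:,:2].astype(np.float32)*1000))
from plant import ctrl
rel(ctrl.get_state(),[.547,.1155,.26],-.231)
E
```

```text
[[-1.0e+00  4.0e+00  4.0e+00  1.0e+00  1.0e+00 -3.0e+00 -3.0e+00  6.0e+00
  -3.0e+00  5.0e+00 -0.0e+00]
 [-2.0e+00  2.0e+00 -5.0e+00  1.0e+00 -2.0e+00  4.0e+00  3.0e+00 -0.0e+00
  -4.0e+00 -4.0e+00 -8.0e+00]
 [ 4.0e+00 -0.0e+00  1.0e+00  3.0e+00  2.8e+01  8.0e+00  8.0e+00  5.0e+00
   1.0e+01  3.0e+00  0.0e+00]
 [ 2.5e+01  3.0e+00  5.0e+00  1.0e+01  1.3e+01  6.0e+00  1.2e+01  1.1e+01
   4.0e+00  1.1e+01  1.0e+00]
 [ 8.0e+00 -1.0e+00  4.0e+00  6.0e+00  8.0e+00  1.2e+01  1.0e+01  6.0e+00
   1.0e+01  3.2e+01 -3.0e+00]
 [-2.0e+00 -0.0e+00  1.0e+01  8.0e+00  1.1e+01  1.1e+01  6.0e+00  1.2e+01
   9.0e+00  1.1e+01 -1.0e+00]
 [ 1.0e+00 -2.0e+00  1.2e+01  6.0e+00  1.1e+01  1.1e+01  7.0e+00  4.0e+00
   6.0e+00  8.0e+00  3.0e+00]
 [-2.0e+00  3.0e+00  2.1e+01  1.3e+01  1.3e+01  8.0e+00  1.3e+01  1.3e+01
   8.0e+00  2.7e+01  1.0e+00]
 [-2.0e+00  4.0e+00  2.7e+01  8.0e+00  1.4e+03  2.8e+01 -4.0e+00 -4.0e+00
  -3.0e+00  1.0e+00 -1.0e+00]
 [-1.0e+00  3.0e+00 -1.0e+00  1.0e+00 -3.0e+00 -1.0e+00 -3.0e+00 -3.0e+00
  -6.0e+00  3.0e+00  1.0e+00]]
S [207 283  48  55 379] ((468.8063049316406, 389.90374755859375), (139.08639526367188, 160.33645629882812), 8.826897621154785)
T [148 221  49  51 184] ((436.0813903808594, 352.287841796875), (105.99807739257812, 211.14710998535156), 49.97734832763672)
yaw 0.4298 shift cm [ 54.53 -55.15  -1.46] rot [-2.200e-03  4.000e-04  6.608e-01]
```

View pics/tray.png

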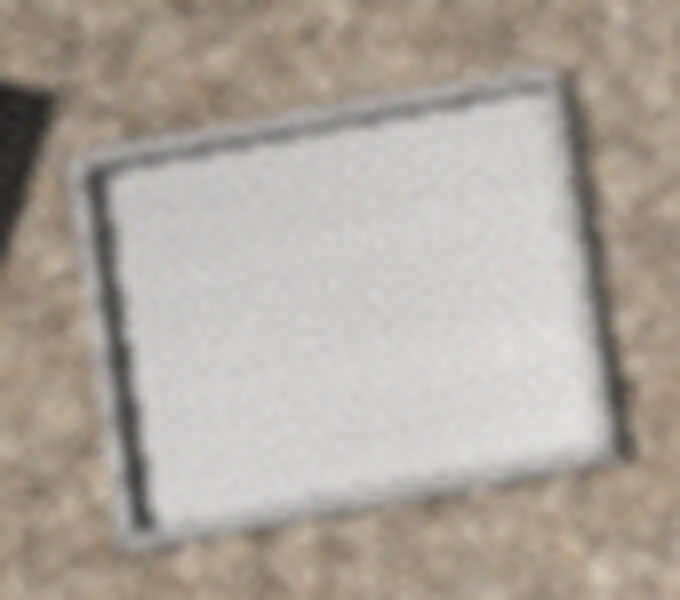

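The crop shows the tray's rim corners at about (75,165), (560,75), (625,455) and (130,545), which puts the centre at full-image (163.4,243.8).

Run:
```python
from h import *
im,d,i=load("top")
c=[ray(i,120+u/8-.45,205+v/8-.45,.028) for u,v in [(75,165),(560,75),(625,455),(130,545)]]
print(np.round(c,3),np.mean(c,0),np.linalg.norm(c[0]-c[1]),np.linalg.norm(c[1]-c[2]))
```

```text
[[0.541 0.528 0.028]
 [0.573 0.325 0.028]
 [0.416 0.297 0.028]
 [0.384 0.5   0.028]] [0.4783486  0.41258941 0.028     ] 0.2050626332541315 0.160334241470849
```

Request:
servo_tool:
  increments: "0 0 0.03 1.5 -1.5 -0.15 4.5; 0 0 0.07 4 -4 -0.2 4.5; 0 0 0.1 6.8 -6.9 -0.3 4.5; 0 0 0.13 9.6 -9.7 -0.4 4.5; 0 0 0.17 12.4 -12.5 -0.5 4.5; 0 0 0.2 15.2 -15.3 -0.6 4.5; 0 0 0.23 18 -18.2 -0.7 4.5; 0 0 0.27 20.8 -21 -0.7 4.5; 0 0 0.3 23.6 -23.8 -0.7 4.5; 0 0 0.33 26.4 -26.6 -0.7 4.5"

```text
time: 0.93
eef_pos: [0.4104, -0.2597, 0.2519]
tcp_rot: [0.999, 0.049, -0.0, -0.0]
contact_force: [1.1, -0.3, 0.1]
opening: 0.53
```

Run:
```python
from h import *
from plant import ctrl
rel(ctrl.get_state(),[.547,.1155,.26],-.231)
```

```text
yaw 0.0978 shift cm [ 17.25 -36.01  -0.79] rot [-4.000e-04  3.000e-04  3.288e-01]
```

Request:
servo_tool:
  increments: "0 0 0.03 1.8 -3.7 -0.1 4.5; 0 0 0.07 3.6 -7.5 -0.2 4.5; 0 0 0.1 5.4 -11.2 -0.3 4.5; 0 0 0.14 7.2 -15 -0.4 4.5; 0 0 0.18 9 -18.8 -0.5 4.5; 0 0 0.22 10.8 -22.5 -0.6 4.5; 0 0 0.25 12.6 -26.3 -0.7 4.5; 0 0 0.28 14.4 -30 -0.8 4.5; 0 0 0.31 16 -33.4 -0.8 4.5; 0 0 0.329 17.2 -36 -0.8 4.5"

```text
time: 1.77
eef_pos: [0.5459, 0.1166, 0.2599]
tcp_rot: [0.993, -0.114, -0.0, -0.0]
contact_force: [-0.3, -0.9, 0.3]
opening: 0.528
```

Request:
servo_tool:
  increments: "0 0 0 0 0 0 4.5;0 0 0 0 0 0 4.5;0 0 0 0 0 0 4.5"

```text
time: 2.02
eef_pos: [0.5453, 0.1133, 0.2597]
tcp_rot: [0.993, -0.114, -0.001, 0.0]
contact_force: [-1.0, 0.5, -0.8]
opening: 0.527
```

Run:
```python
from h import *
from plant import ctrl
s=ctrl.get_state();rel(s,[.547,.1155,.26],-.231);print(s['qpos'].round(3),s['contact_force'],s['eef_pos'])
i=ctrl.camera_info("wrist");im,d=ctrl.read_camera("wrist")
pickle.dump((im,d,i,s),open("w1.pkl","wb"));cv2.imwrite("pics/w1.png",im[:,:,::-1]);print(i["camera_matrix"],i["world_to_cam"])
```

```text
yaw -0.2287 shift cm [ 0.12 -0.25 -0.03] rot [0.0008 0.0012 0.0023]
[ 0.023  0.016  1.854 -0.     1.273  1.823] [-0.98581796  0.48902552 -0.76679271] [0.54527328 0.11333168 0.25968563]
[[325.1922621    0.         280.15374962]
 [  0.         325.1922621  214.10222188]
 [  0.           0.           1.        ]] [[-2.26805337e-01 -9.73939801e-01  7.77198150e-04  2.33312816e-01]
 [-9.20682615e-01  2.14663249e-01  3.25980386e-01  4.30273973e-01]
 [-3.17652108e-01  7.32185383e-02 -9.45376213e-01  5.59160832e-01]
 [ 0.00000000e+00  0.00000000e+00  0.00000000e+00  1.00000000e+00]]
```

View pics/w1.png

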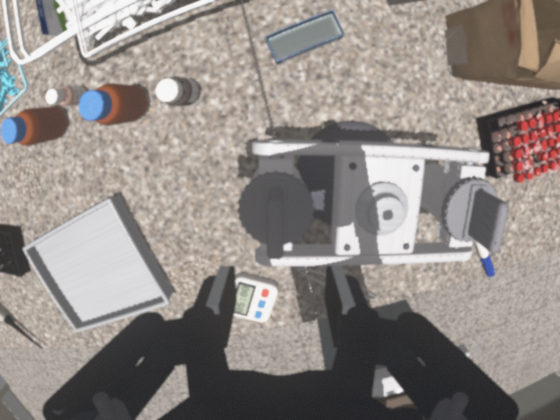

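The wrist view shows the left cap at (276,210) with its bar upright at about (278,222), the rotor nut at (383,207), and the right bucket at (480,215). I'll enlarge it to get the bar edges.

```bash
cat >> h.py <<'E'
def fray(i,u,v,z):
    K=i["camera_matrix"];x=(u-K[0,2])/K[0,0];y=(v-K[1,2])/K[1,1];t=np.hypot(x,y)
    c=np.array([x/t*np.sin(t),y/t*np.sin(t),np.cos(t)])
    T=np.linalg.inv(i["world_to_cam"]);r=T[:3,:3]@c;o=T[:3,3];return o+r*(z-o[2])/r[2]
def fproj(i,p):
    K=i["camera_matrix"];c=i["world_to_cam"]@np.append(p,1);t=np.arctan2(np.hypot(c[0],c[1]),c[2]);h=np.hypot(c[0],c[1])
    return K[0,2]+K[0,0]*t*c[0]/h,K[1,2]+K[1,1]*t*c[1]/h
E
python3 - <<'E'
from h import *
im,d,i,s=pickle.load(open("w1.pkl","rb"))
a=im[165:270,235:345,::-1].astype(float)*1.6
cv2.imwrite("pics/w1c.png",cv2.resize(np.clip(a,0,255).astype(np.uint8),None,fx=7*.8,fy=7*.8,interpolation=cv2.INTER_CUBIC))
b=im[165:270,430:530,::-1]
cv2.imwrite("pics/w1d.png",cv2.resize(b,None,fx=5.6,fy=5.6,interpolation=cv2.INTER_CUBIC))
print(fproj(i,[.547,.1155,.186]),fproj(i,[.547,.1155,.142]))
T=np.linalg.inv(i["world_to_cam"]);print(T[:3,3])
E
```

```text
(np.float64(275.5421233305254), np.float64(232.11035340528164)) (np.float64(276.2342373446743), np.float64(211.27586615735868))
[0.62668098 0.09392769 0.38817514]
```

View pics/w1c.png

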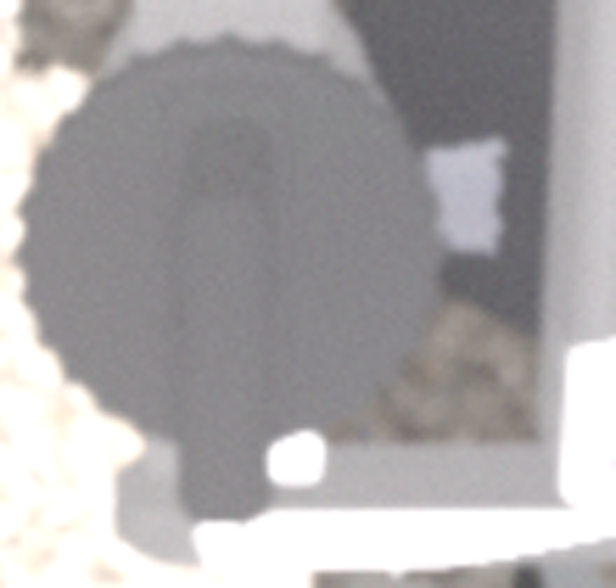

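View pics/w1d.png

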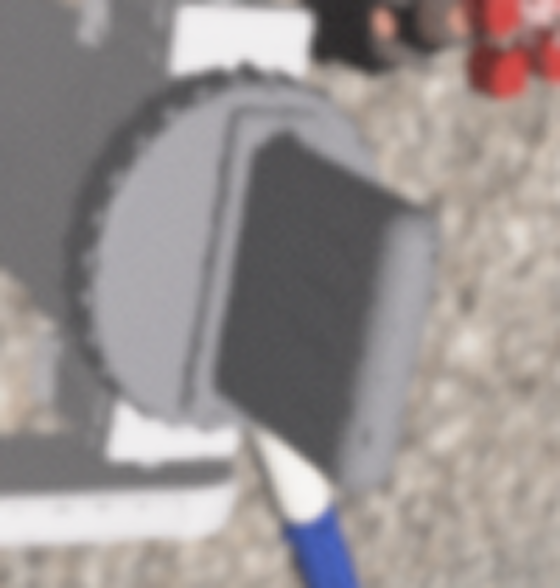

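Left bar top: columns 268–283, rows 201–257, centre (275.4,228.7). That puts it about 2 mm further in +x than the top-view estimate, and its yaw agrees. Target: (0.549, 0.115).

Run:
```python
from h import *
from plant import ctrl
im,d,i,s=pickle.load(open("w1.pkl","rb"))
print('barcentre',fray(i,275.4-.4,228.7-.4,.186),'cap',fray(i,276.2-.4,207.9-.4,.142))
print('axis pts',fray(i,275.4,201,.186),fray(i,275.4,257,.186),'nut',fray(i,386,207,.15))
print('right top edge',[fray(i,430+u/5.6-.4,165+v/5.6-.4,.186).round(4) for u,v in [(390,205),(435,210),(385,485),(335,475)]])
s=ctrl.get_state();rel(s,[.549,.115,.195],-.231)
```

```text
barcentre [0.54975777 0.11521546 0.186     ] cap [0.55016053 0.11510621 0.142     ]
axis pts [0.56820979 0.11055054 0.186     ] [0.5288606  0.11992981 0.186     ] nut [0.53332179 0.02881508 0.15      ]
right top edge [array([ 0.5308, -0.0566,  0.186 ]), array([ 0.5282, -0.0651,  0.186 ]), array([ 0.4867, -0.0576,  0.186 ]), array([ 0.4911, -0.0479,  0.186 ])]
yaw -0.2298 shift cm [ 0.31 -0.3   6.49] rot [0.0007 0.0008 0.0012]
```

Request:
servo_tool:
  increments: "0 0 0 0.1 -0.1 1 4.5;0 0 0 0.2 -0.2 2.5 4.5;0 0 0 0.3 -0.2 4 4.5;0 0 0 0.3 -0.2 5.5 4.5;0 0 0 0.3 -0.2 6.3 4.5;0 0 0 0.3 -0.2 6.5 4.5;0 0 0 0.3 -0.2 6.5 4.5;0 0 0 0.3 -0.2 6.5 4.5;0 0 0 0.3 -0.2 6.5 4.5"

```text
time: 2.82
eef_pos: [0.5498, 0.1147, 0.1965]
tcp_rot: [0.993, -0.114, 0.001, -0.0]
contact_force: [0.9, 0.3, -0.6]
opening: 0.524
```

Run:
```python
from h import *
from plant import ctrl
s=ctrl.get_state();rel(s,[.5495,.115,.163],-.232)
i=ctrl.camera_info("wrist");im,d=ctrl.read_camera("wrist")
s=ctrl.get_state();rel(s,[.5495,.115,.163],-.232)
print(s['contact_force'],s['eef_pos'])
cv2.imwrite("pics/w2.png",cv2.resize(im[130:420,180:400,::-1],None,fx=2,fy=2))
```

```text
yaw -0.2295 shift cm [-0.04 -0.02  3.35] rot [-0.0005 -0.002   0.0025]
yaw -0.2294 shift cm [-0.04 -0.02  3.36] rot [-0.0006 -0.0022  0.0026]
[-0.45324913 -0.63298622  0.44524191] [0.54976794 0.11475623 0.19658454]
```

View pics/w2.png

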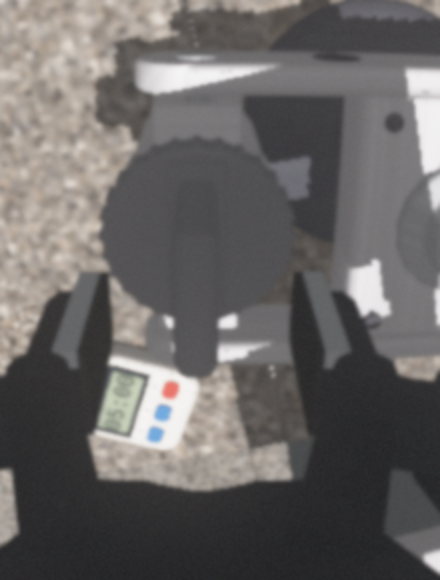

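The bar (crop column 195) sits midway between the fingers (107 and 292). I'll descend and close.

Request:
servo_tool:
  increments: "0 0 0 0 0 1 4.5;0 0 0 0 0 2 4.5;0 0 0 0 0 3 4.5;0 0 0 0 0 3.3 4.5;0 0 0 0 0 3.3 4.5;0 0 0 0 0 3.3 4.5"
  grip_force: 50

```text
time: 3.37
eef_pos: [0.5488, 0.1149, 0.1616]
tcp_rot: [0.993, -0.114, -0.001, 0.0]
contact_force: [0.2, -0.4, 0.8]
opening: 0.527
```

Request:
servo_tool:
  increments: "0 0 0 0 0 0 3;0 0 0 0 0 0 2;0 0 0 0 0 0 1;0 0 0 0 0 0 0.6;0 0 0 0 0 0 0.6;0 0 0 0 0 0 0.6;0 0 0 0 0 0 0.6"

```text
time: 3.95
eef_pos: [0.5496, 0.115, 0.1631]
tcp_rot: [0.993, -0.114, 0.001, -0.0]
contact_force: [0.3, 1.6, 2.4]
opening: 0.136
```

Gripped (11.6 mm opening). Lifting 4 cm and reading the force.

Request:
servo_tool:
  increments: "0 0 0 0 0 -0.5 0.6;0 0 0 0 0 -1 0.6;0 0 0 0 0 -1.7 0.6;0 0 0 0 0 -2.4 0.6;0 0 0 0 0 -3 0.6;0 0 0 0 0 -3.6 0.6;0 0 0 0 0 -4 0.6;0 0 0 0 0 -4 0.6;0 0 0 0 0 -4 0.6;0 0 0 0 0 -4 0.6"

```text
time: 4.78
eef_pos: [0.5488, 0.1148, 0.2019]
tcp_rot: [0.993, -0.114, -0.0, 0.0]
contact_force: [0.1, 0.2, -3.7]
opening: 0.134
```

Request:
servo_tool:
  increments: "0 0 0 0 0 0 0.6;0 0 0 0 0 0 0.6;0 0 0 0 0 0 0.6"

```text
time: 5.03
eef_pos: [0.5489, 0.1148, 0.2019]
tcp_rot: [0.993, -0.114, -0.0, 0.0]
contact_force: [-0.4, -1.2, -3.5]
opening: 0.136
```

Request:
servo_tool:
  increments: "0 0 0 0 0 0 0.6;0 0 0 0 0 0 0.6;0 0 0 0 0 0 0.6"

```text
time: 5.28
eef_pos: [0.5491, 0.1149, 0.2023]
tcp_rot: [0.993, -0.114, -0.0, -0.0]
contact_force: [-0.6, 0.4, -2.8]
opening: 0.128
```

Request:
servo_tool:
  increments: "0 0 0 0 0 0 0.6;0 0 0 0 0 0 0.6;0 0 0 0 0 0 0.6"

```text
time: 5.53
eef_pos: [0.5491, 0.1149, 0.2023]
tcp_rot: [0.993, -0.114, -0.0, -0.0]
contact_force: [-0.0, 0.5, -3.3]
opening: 0.135
```

Run:
```python
from h import *
from plant import ctrl
im,d=ctrl.read_camera("scene");cv2.imwrite("pics/s1.png",cv2.resize(im[130:280,210:370,::-1],None,fx=4,fy=4))
f=[]
for k in range(8):
    s=ctrl.get_state();f.append(np.r_[s['contact_force'],s['wrist_torque'],s['joint_efforts'][1:3],s['eef_pos']]);ctrl.read_camera("wrist")
print(np.round(f,3))
```

```text
[[-6.0000e-02 -5.6600e-01 -3.4700e+00  5.3000e-02 -1.0000e-02 -0.0000e+00
  -3.2730e+01 -2.9582e+01  5.4900e-01  1.1500e-01  2.0200e-01]
 [ 5.1700e-01  5.5000e-01 -3.1670e+00 -4.2000e-02  5.7000e-02 -1.0000e-03
  -3.2732e+01 -2.9583e+01  5.4900e-01  1.1500e-01  2.0200e-01]
 [ 1.9200e-01  5.7800e-01 -2.4690e+00 -3.1000e-02 -3.3000e-02  9.0000e-03
  -3.2733e+01 -2.9584e+01  5.4900e-01  1.1500e-01  2.0200e-01]
 [-2.5400e-01 -7.9800e-01 -4.2070e+00  3.2000e-02 -4.0000e-02 -1.1000e-02
  -3.2735e+01 -2.9584e+01  5.4900e-01  1.1500e-01  2.0200e-01]
 [ 4.8800e-01  2.0000e-02 -2.9790e+00 -2.0000e-02 -1.5000e-02 -1.7000e-02
  -3.2736e+01 -2.9585e+01  5.4900e-01  1.1500e-01  2.0200e-01]
 [ 2.9500e-01 -7.6600e-01 -2.9600e+00 -1.3000e-02  2.8000e-02 -2.1000e-02
  -3.2736e+01 -2.9584e+01  5.4900e-01  1.1500e-01  2.0200e-01]
 [ 2.5700e-01 -2.6900e-01 -3.1460e+00  1.3000e-02 -4.0000e-03 -5.3000e-02
  -3.2736e+01 -2.9584e+01  5.4900e-01  1.1500e-01  2.0200e-01]
 [-1.6900e-01  1.4500e-01 -2.5180e+00 -1.1000e-02 -7.0000e-03  7.0000e-03
  -3.2736e+01 -2.9584e+01  5.4900e-01  1.1500e-01  2.0200e-01]]
```

View pics/s1.png

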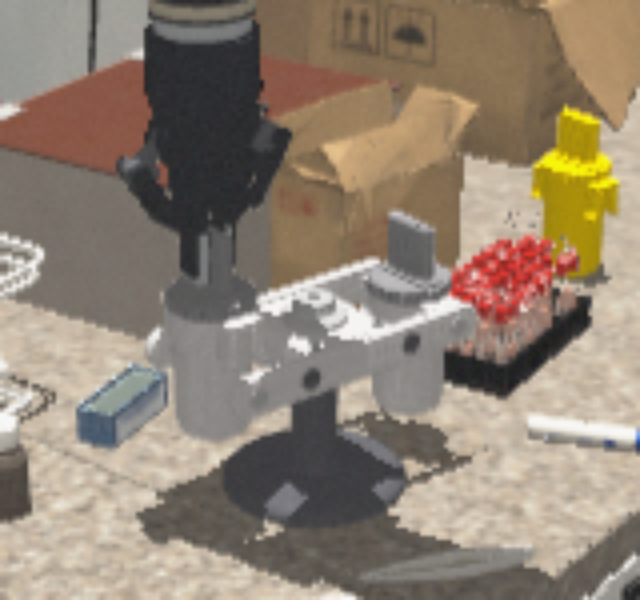

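The left bucket weighs about 3.1 N (0.31 kg), and the picture shows it lifted upright in the fingers at crop (208,350). It looks empty. Hanging it back.

Request:
servo_tool:
  increments: "0 0 0 0 0 0.5 0.6;0 0 0 0 0 1 0.6;0 0 0 0 0 1.5 0.6;0 0 0 0 0 2 0.6;0 0 0 0 0 2.5 0.6;0 0 0 0 0 3 0.6;0 0 0 0 0 3.5 0.6;0 0 0 0 0 3.9 0.6;0 0 0 0 0 4 0.6;0 0 0 0 0 4 0.6"

```text
time: 6.82
eef_pos: [0.5492, 0.1149, 0.1631]
tcp_rot: [0.993, -0.114, -0.0, 0.0]
contact_force: [-1.9, -0.8, 0.7]
opening: 0.134
```

Request:
servo_tool:
  increments: "0 0 0 0 0 0 0.6;0 0 0 0 0 0 0.6;0 0 0 0 0 0 0.6"

```text
time: 7.07
eef_pos: [0.5492, 0.1149, 0.163]
tcp_rot: [0.993, -0.114, 0.0, -0.0]
contact_force: [-4.8, -0.5, 3.0]
opening: 0.136
```

Run:
```python
from h import *
from plant import ctrl
im,d=ctrl.read_camera("scene");cv2.imwrite("pics/s2.png",cv2.resize(im[130:280,210:370,::-1],None,fx=4,fy=4))
s=ctrl.get_state();print(s['contact_force'],s['eef_pos'],s['wrist_torque'])
```

```text
[-3.7769449   0.23360037  4.28997656] [0.54926435 0.11488478 0.16301586] [-0.01310914  0.57573666 -0.00066288]
```

View pics/s2.png

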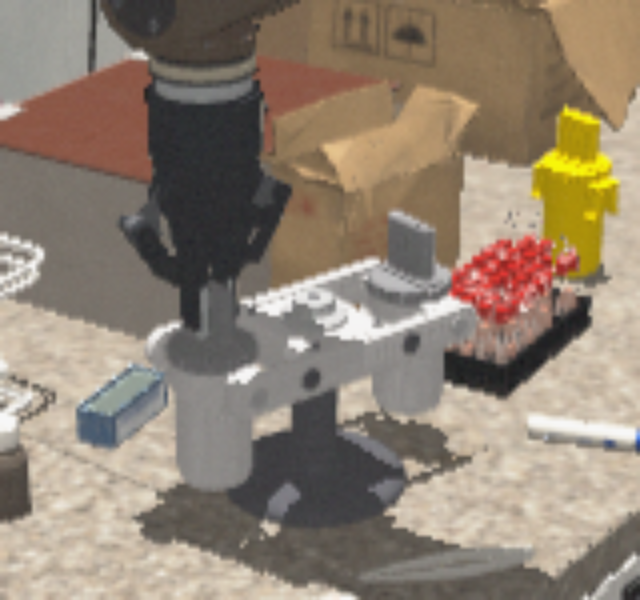

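It appears seated at its original height, with light upward and -x reaction forces. Opening and backing off.

Request:
servo_tool:
  increments: "0 0 0 0 0 0 1.4;0 0 0 0 0 0 2;0 0 0 0 0 0 3;0 0 0 0 0 0 4.5;0 0 0 0 0 0 4.5;0 0 0 0 0 0 4.5;0 0 0 0 0 0 4.5"

```text
time: 7.7
eef_pos: [0.5491, 0.1148, 0.1622]
tcp_rot: [0.993, -0.114, 0.0, -0.0]
contact_force: [0.1, 0.4, -0.3]
opening: 0.529
```

Request:
servo_tool:
  increments: "0 0 0 0 0 -1 4.5;0 0 0 0 0 -2.5 4.5;0 0 0 0 0 -4.5 4.5;0 0 0 0 0 -6.5 4.5;0 0 0 0 0 -8.5 4.5;0 0 0 0 0 -9.5 4.5;0 0 0 0 0 -9.7 4.5;0 0 0 0 0 -9.7 4.5"

```text
time: 8.37
eef_pos: [0.5494, 0.1149, 0.2602]
tcp_rot: [0.993, -0.114, 0.001, -0.0]
contact_force: [-0.3, 0.1, -0.1]
opening: 0.522
```

Run:
```python
from h import *
from plant import ctrl
i=ctrl.camera_info("wrist");im,d=ctrl.read_camera("wrist");s=ctrl.get_state()
pickle.dump((im,d,i,s),open("w3.pkl","wb"))
cv2.imwrite("pics/w3.png",im[:,:,::-1])
im,d=ctrl.read_camera("scene");cv2.imwrite("pics/s3.png",cv2.resize(im[130:280,210:370,::-1],None,fx=4,fy=4))
rel(s,[.509,-.057,.26],-.231);print(s['time'],s['contact_force'],s['eef_pos'])
```

```text
yaw -0.2292 shift cm [ 0.03 17.64 -0.11] rot [0.0001 0.0006 0.0018]
8.4167 [-1.13895727 -0.05521091 -0.85631253] [0.54879457 0.11482911 0.25884047]
```

View pics/w3.png

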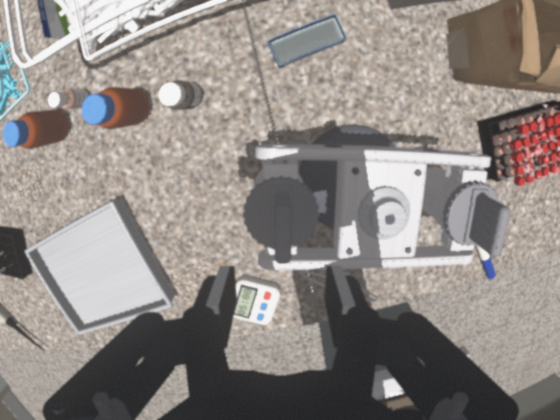

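View pics/s3.png

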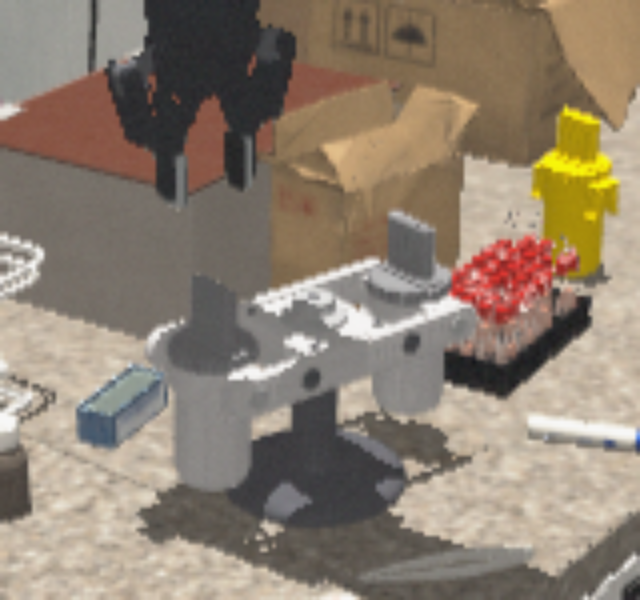

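The scene view shows the left bucket hanging home and upright at crop (212,400), with the gripper clear of it. Moving to the right bucket.

Request:
servo_tool:
  increments: "0 0 0 0 1.5 0 4.5;0 0 0 0 4 0 4.5;0 0 0 0 7 0 4.5;0 0 0 0 10 0 4.5;0 0 0 0 13 0 4.5;0 0 0 0 15.5 0 4.5;0 0 0 0 17.2 0 4.5;0 0 0 0 17.6 0 4.5;0 0 0 0 17.6 0 4.5;0 0 0 0 17.6 0 4.5"

```text
time: 9.3
eef_pos: [0.5088, -0.056, 0.2584]
tcp_rot: [0.993, -0.115, -0.001, -0.0]
contact_force: [0.6, 0.4, 0.1]
opening: 0.525
```

Run:
```python
from h import *
from plant import ctrl
i=ctrl.camera_info("wrist");im,d=ctrl.read_camera("wrist");s=ctrl.get_state()
pickle.dump((im,d,i,s),open("w4.pkl","wb"))
rel(s,[.509,-.057,.26],-.231);print(s['eef_pos'])
a=im[165:270,225:335,::-1].astype(float)*1.6
cv2.imwrite("pics/w4c.png",cv2.resize(np.clip(a,0,255).astype(np.uint8),None,fx=5.6,fy=5.6,interpolation=cv2.INTER_CUBIC))
```

```text
yaw -0.2286 shift cm [ 0.03  0.13 -0.14] rot [-0.0006  0.0013  0.0024]
[ 0.50901469 -0.05567053  0.25862186]
```

View pics/w4c.png

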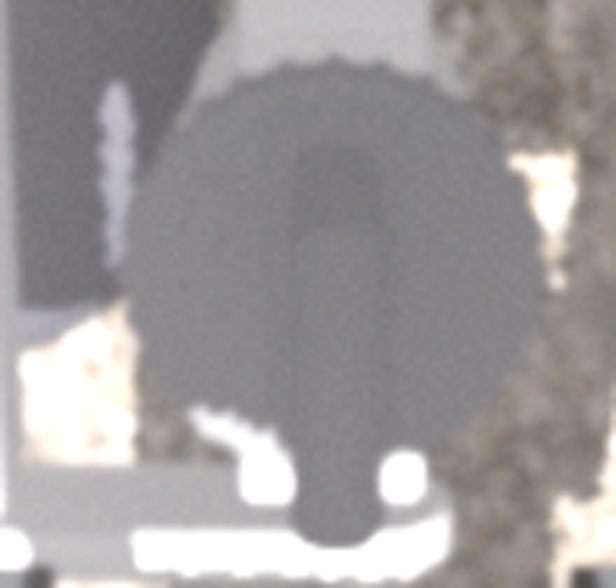

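Right bar top: crop columns 297–382, rows 228–545.

Run:
```python
from h import *
im,d,i,s=pickle.load(open("w4.pkl","rb"))
f=lambda u,v,z:fray(i,225+u/5.6-.4,165+v/5.6-.4,z)
p=f(339,387,.186);print(p,f(335,265,.142),f(339,228,.186),f(339,545,.186))
rel(s,[p[0],p[1],.195],-.232)
```

```text
[ 0.50849771 -0.05983827  0.186     ] [ 0.50896959 -0.05997873  0.142     ] [ 0.52787537 -0.06426225  0.186     ] [ 0.48779382 -0.05512939  0.186     ]
yaw -0.2286 shift cm [0.05 0.42 6.36] rot [-0.0006  0.0013  0.0034]
```

Request:
servo_tool:
  increments: "0 0 0 0 0.2 1 4.5;0 0 0 0.05 0.4 2.5 4.5;0 0 0 0.05 0.4 4 4.5;0 0 0 0.05 0.4 5.5 4.5;0 0 0 0.05 0.4 6.2 4.5;0 0 0 0.05 0.4 6.4 4.5;0 0 0 0.05 0.4 6.4 4.5;0 0 0 0.05 0.4 6.4 4.5"

```text
time: 10.02
eef_pos: [0.5091, -0.0604, 0.1959]
tcp_rot: [0.993, -0.114, 0.0, 0.0]
contact_force: [0.0, -0.0, -0.2]
opening: 0.53
```

Run:
```python
from h import *
from plant import ctrl
for k in range(3):
  i=ctrl.camera_info("wrist");im,d=ctrl.read_camera("wrist")
  s=ctrl.get_state();rel(s,[.5088,-.0598,.163],-.232)
cv2.imwrite("pics/w5.png",cv2.resize(im[130:420,180:400,::-1],None,fx=2,fy=2))
```

```text
yaw -0.2288 shift cm [-0.07 -0.06  3.33] rot [ 0.0001 -0.0018  0.0032]
yaw -0.2289 shift cm [-0.08 -0.07  3.35] rot [ 0.0002 -0.0021  0.0031]
yaw -0.2291 shift cm [-0.08 -0.07  3.35] rot [ 0.0001 -0.0021  0.0029]
```

View pics/w5.png

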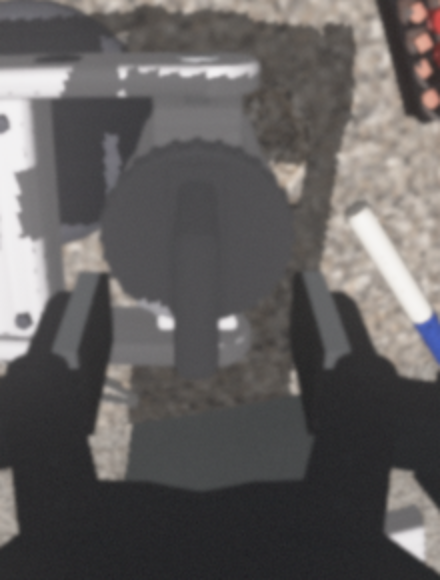

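The geometry matches the left grasp, with the bar at column 196 between the fingers at 107 and 292. Descending and gripping.

Request:
servo_tool:
  increments: "0 0 0 -0.05 -0.05 1 4.5;0 0 0 -0.05 -0.05 2 4.5;0 0 0 -0.05 -0.05 3 4.5;0 0 0 -0.05 -0.05 3.3 4.5;0 0 0 -0.05 -0.05 3.3 4.5;0 0 0 -0.05 -0.05 3.3 4.5"
  grip_force: 70

```text
time: 10.67
eef_pos: [0.508, -0.0599, 0.1617]
tcp_rot: [0.993, -0.114, -0.001, -0.0]
contact_force: [0.5, -0.5, -0.5]
opening: 0.527
```

Request:
servo_tool:
  increments: "0 0 0 0 0 0 3;0 0 0 0 0 0 2;0 0 0 0 0 0 1;0 0 0 0 0 0 0.6;0 0 0 0 0 0 0.6;0 0 0 0 0 0 0.6;0 0 0 0 0 0 0.6"

```text
time: 11.25
eef_pos: [0.5088, -0.06, 0.163]
tcp_rot: [0.993, -0.114, 0.001, 0.0]
contact_force: [0.3, -0.1, 3.5]
opening: 0.132
```

Request:
servo_tool:
  increments: "0 0 0 0 0 -0.5 0.6;0 0 0 0 0 -1 0.6;0 0 0 0 0 -1.7 0.6;0 0 0 0 0 -2.4 0.6;0 0 0 0 0 -3 0.6;0 0 0 0 0 -3.6 0.6;0 0 0 0 0 -4 0.6;0 0 0 0 0 -4 0.6;0 0 0 0 0 -4 0.6;0 0 0 0 0 -4 0.6"

```text
time: 12.08
eef_pos: [0.5081, -0.0599, 0.202]
tcp_rot: [0.993, -0.114, -0.0, -0.0]
contact_force: [0.4, -0.2, -6.0]
opening: 0.135
```

Request:
servo_tool:
  increments: "0 0 0 0 0 0 0.6;0 0 0 0 0 0 0.6;0 0 0 0 0 0 0.6;0 0 0 0 0 0 0.6;0 0 0 0 0 0 0.6;0 0 0 0 0 0 0.6"

```text
time: 12.58
eef_pos: [0.5083, -0.06, 0.2023]
tcp_rot: [0.993, -0.114, -0.0, -0.0]
contact_force: [-0.1, 0.6, -5.9]
opening: 0.126
```

Run:
```python
from h import *
from plant import ctrl
im,d=ctrl.read_camera("scene");cv2.imwrite("pics/s4.png",cv2.resize(im[130:280,210:370,::-1],None,fx=4,fy=4))
f=[]
for k in range(6):
    s=ctrl.get_state();f.append(np.r_[s['contact_force'],s['eef_pos']]);ctrl.read_camera("wrist")
print(np.round(f,3));rel(s,[.478,.413,.27],-.231)
```

```text
[[ 0.082 -0.271 -5.215  0.508 -0.06   0.202]
 [ 0.88   0.673 -5.604  0.508 -0.06   0.202]
 [ 0.194  0.517 -5.778  0.508 -0.06   0.202]
 [-0.404 -0.089 -5.046  0.508 -0.06   0.202]
 [-0.58   0.359 -6.046  0.508 -0.06   0.202]
 [ 0.515 -0.607 -5.878  0.508 -0.06   0.202]]
yaw -0.2293 shift cm [-13.7  -45.37  -6.77] rot [0.     0.     0.0017]
```

View pics/s4.png

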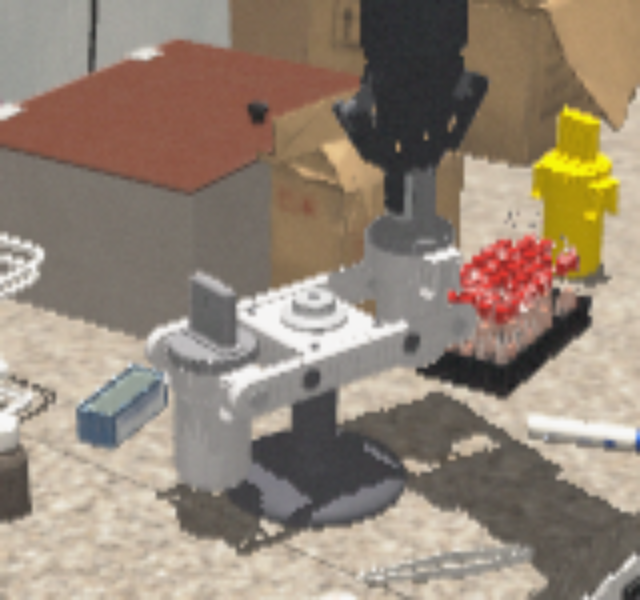

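The right bucket weighs about 5.7 N against 3.1 N for the left, so it is about 0.26 kg heavier. The picture shows it lifted clear while the left one hangs at crop (212,400). I'll raise it well above the rotor before going across.

Request:
servo_tool:
  increments: "0 0 0 0 0 -1 0.6;0 0 0 0 0 -3 0.6;0 0 0 0 0 -5 0.6;0 0 0 0 0 -7 0.6;0 0 0 0 0 -9 0.6;0 0 0 0 0 -11 0.6;0 0 0 0 0 -13 0.6;0 0 0 0 0 -14.5 0.6;0 0 0 0 0 -15 0.6;0 0 0 0 0 -15 0.6"

```text
time: 13.77
eef_pos: [0.509, -0.0601, 0.3549]
tcp_rot: [0.993, -0.114, 0.002, 0.0]
contact_force: [1.1, -0.2, -6.0]
opening: 0.131
```

Request:
servo_tool:
  increments: "0 0 -0.02 -0.4 -1.2 0 0.6;0 0 -0.05 -1 -3.3 0 0.6;0 0 -0.08 -1.8 -5.8 0 0.6;0 0 -0.11 -2.5 -8.3 0 0.6;0 0 -0.14 -3.3 -10.8 0 0.6;0 0 -0.17 -4.1 -13.4 0 0.6;0 0 -0.2 -4.8 -16 0 0.6;0 0 -0.22 -5.6 -18.5 0 0.6;0 0 -0.24 -6.3 -20.8 0 0.6;0 0 -0.25 -6.8 -22.6 0 0.6"

```text
time: 14.6
eef_pos: [0.4918, 0.1781, 0.3501]
tcp_rot: [1.0, 0.012, -0.002, -0.0]
contact_force: [-0.3, 0.3, -6.2]
opening: 0.131
```

Run:
```python
from h import *
from plant import ctrl
s=ctrl.get_state();print(s['qpos'].round(3),s['eef_pos'],s['opening'],s['contact_force']);rel(s,[.478,.413,.35],.17)
```

```text
[ 1.530e-01 -1.150e-01  1.816e+00  1.000e-03  1.444e+00  1.699e+00] [0.4918297  0.1780637  0.35014288] 0.13149667559444328 [-0.31585152  0.31336535 -6.21433336]
yaw 0.0238 shift cm [ -0.82 -23.52   0.04] rot [-0.0011  0.004  -0.1462]
```

Request:
servo_tool:
  increments: "0 0 -0.02 0 -2.4 0 0.6;0 0 -0.04 -0.1 -5 0 0.6;0 0 -0.06 -0.2 -7.6 0 0.6;0 0 -0.08 -0.3 -10.2 0 0.6;0 0 -0.1 -0.4 -12.8 0 0.6;0 0 -0.12 -0.5 -15.4 0 0.6;0 0 -0.13 -0.6 -18 0 0.6;0 0 -0.14 -0.7 -20.6 0 0.6;0 0 -0.15 -0.8 -22.6 0 0.6;0 0 -0.15 -0.8 -23.5 0 0.6"

```text
time: 15.43
eef_pos: [0.4786, 0.4131, 0.3495]
tcp_rot: [0.996, 0.087, -0.002, 0.0]
contact_force: [0.1, 0.3, -5.5]
opening: 0.133
```

Request:
servo_tool:
  increments: "0 0 0 0 0 1 0.6;0 0 0 0 0 2.5 0.6;0 0 0 0 0 4.5 0.6;0 0 0 0 0 6.5 0.6;0 0 0 0 0 8.5 0.6;0 0 0 0 0 10 0.6;0 0 0 0 0 11 0.6;0 0 0 0 0 11 0.6;0 0 0 0 0 11 0.6;0 0 0 0 0 11 0.6"

```text
time: 16.27
eef_pos: [0.4812, 0.4103, 0.2435]
tcp_rot: [0.996, 0.085, 0.001, -0.0]
contact_force: [-0.9, -0.0, -4.4]
opening: 0.134
```

Request:
servo_tool:
  increments: "0 0 0 0 0 0 0.6;0 0 0 0 0 0 0.6;0 0 0 0 0 0 0.6;0 0 0 0 0 0 0.6;0 0 0 0 0 0 0.6;0 0 0 0 0 0 0.6"

```text
time: 16.77
eef_pos: [0.4805, 0.4104, 0.2425]
tcp_rot: [0.996, 0.085, 0.0, -0.0]
contact_force: [0.1, -0.8, -5.7]
opening: 0.129
```

Run:
```python
from h import *
from plant import ctrl
s=ctrl.get_state();print(s['qpos'].round(3),s['dq'].round(4),s['eef_pos'],s['opening'],s['contact_force'])
for n in ["scene","top"]:
    im,d=ctrl.read_camera(n);pickle.dump((im,d,ctrl.camera_info(n)),open(n+"e.pkl","wb"));cv2.imwrite(f"pics/{n}e.png",im[:,:,::-1])
```

```text
[0.546 0.195 1.691 0.    1.255 1.946] [ 0.0023  0.001  -0.0008  0.0015 -0.0002 -0.0014] [0.48054682 0.4104146  0.24248247] 0.12917280702367773 [ 0.06751281 -0.75524267 -5.73586249]
```

View pics/scenee.png

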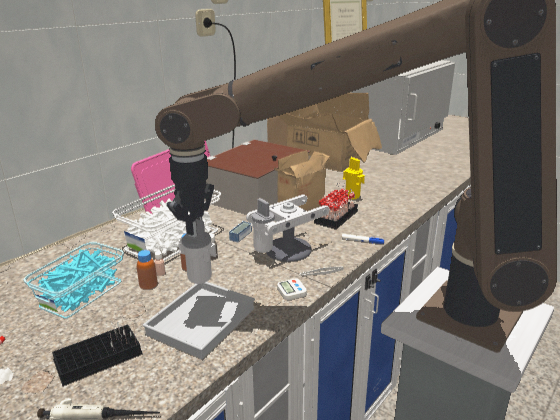

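View pics/tope.png

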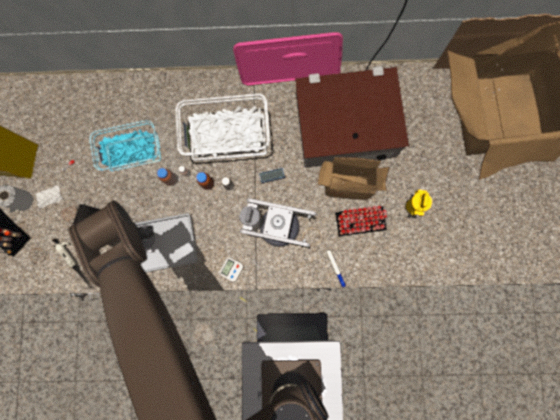

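The scene view shows the bucket held upright at (198,258), its base at about (199,281), over the tray. The left bucket hangs in the rotor at (265,235), and the bystanders look unmoved. One numeric check, then I hand in.

Run:
```python
from h import *
from plant import ctrl
im,d,i=load("scenee");K=i["camera_matrix"]
for p in [[.4805,.4104,.1145],[.478,.413,.009]]:
    c=i["world_to_cam"]@np.array(p+[1]);print((K[:2,:2]@(c[:2]/c[2])+K[:2,2]).round(1))
P=pts(d,i);q=P[240:280,188:209].reshape(-1,3);q=q[(q[:,2]>.09)&(q[:,1]>.33)&(q[:,1]<.48)]
for lo in (.115,.14,.165):
    r=q[(q[:,2]>lo)&(q[:,2]<lo+.02)];print(lo,len(r),np.median(r,0).round(4) if len(r) else '')
im0,d0,i0=load("scene");diff=np.abs(im.astype(int)-im0).sum(2)
print({n:float(diff[b:c,a:e].mean().round(1)) for n,(a,e,b,c) in dict(timer=(275,308,275,302),vial=(204,220,235,262),marker=(340,386,230,246),bottle=(136,160,248,290)).items()})
s=ctrl.get_state();print(s['time'],s['contact_force'],s['opening'])
ctrl.sign_off()
```

```text
[199.7 278.1]
[203.1 317.3]
0.115 68 [0.462  0.4305 0.1306]
0.14 167 [0.4605 0.4295 0.1502]
0.165 148 [0.4604 0.4299 0.1751]
{'timer': 28.9, 'vial': 118.0, 'marker': 46.5, 'bottle': 22.1}
16.8667 [ 1.01580799 -0.61006828 -7.01712764] 0.13231582974922806
the job is handed in; nothing more can be done
```

I lifted the left bucket, which read about 3.1 N (0.31 kg), hung it back on its pins and let go. I then lifted the right one, which read about 5.7 N (0.58 kg), so the right bucket is the heavier one. I handed the job in at 16.9 s with the right bucket held over the tray and the left one hanging in the rotor.

**Final hold:** The TCP is at (0.481, 0.410, 0.242), against a measured tray centre of (0.478, 0.413). The base of the bucket is about 10.5 cm above the tray floor. Depth slices show its side vertical within 2 mm over 45 mm of height. It was still, with 11 mm of finger opening on the grip.

**Left bucket:** It hangs upright on its pins in the last pictures. Setting it down gave a brief sideways and upward reaction of about 4 N, which went away once I let go.

**Bystanders:** In the last pictures they look unmoved by eye. I also ran a crude pixel-difference check on four of them. It gave a high value for the vial (118), because the arm and the held bucket block that part of the view. Differences for the marker (46), timer (29) and bottle (22) were lower. I put those down to shadows but did not check further. The top view still shows the vial in place, and the arm went nowhere near it.

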